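# Read the code of a cream canister at the packing bench

## Task

Pick up the tall canister and set it down upright, without dropping it, in the middle of the round rubber stand of the code reader, turned so that its code label squarely faces the reader's window. Let go of it, then press the button on top of the reader all the way down and release it, leaving the canister as it stands. Leave the low jar where it is.

Things in the scene. Friction and masses are not known exactly. Their poses are not given: they have to be found in the camera images.
- canister: tall black canister, loose, upright cylinder 52 mm in diameter, 115 mm tall with its flat lid, about 0.2 kg. Origin: centre of its underside; z up. White code label with black bars on its side, about 85 degrees wide, centred on its +x; a 14 mm white seal strip runs from the label up over the rim to the lid's centre, so from above the strip points from centre to label
- code (a point): the middle of the canister's code label: on its side surface, 26 mm from its axis along its +x, 45 mm above its underside
- station: code reader fixed to the bench: aluminium base 270x130x10 mm; near one end a black rubber disc (stand) 84 mm wide, top 14 mm above bench; near the other a grey block 90x110 mm, top 95 mm above bench. Origin at bench height under the stand's centre; +x points from stand to block; the block's windowed face looks back at the stand. Right when canister's +x points as the station's +x
- stand (a point): the centre of the top of the round rubber stand, 14 mm above the bench
- window (a point): the centre of the reader's dark window, 60 x 32 mm, on the block's face, 57 mm above the bench, 95 mm from the stand's centre along the station's +x
- trigger_top (a point): the centre of the top of the round black push button, 44 mm in diameter, in a low housing on top of the reader block, 140 mm from the stand's centre along the station's +x; it is pressed straight down
- trigger (a joint): travel of the push button in m: 0 up, 0.006 fully down; a spring brings it back up, about 4 N holds it fully down
- low_jar: a low black jar without a label, 70 mm in diameter and 55 mm tall, 0.3 kg, loose, standing on the bench at least 120 mm from the canister, centre to centre; origin at the centre of its underside. It is to be left alone
Not all that is in view belongs to the job. Leave any pink look-alike of the canister alone.

How it is judged (in metres and radians):
On the way, in this order (a step that is already met when the one before it is completed fails the run):
1. the canister stands released and at rest on the stand with its code facing the window (horizontal distance between canister and stand below 0.015 m and z of canister in the frame of stand between -0.004 and 0.004 m and angle between canister's own z axis and vertical below 0.1 rad and angle between the x axis of canister and the x axis of station, either way round below 0.22 rad and x of code in the frame of station above 0.005 m and linear speed of canister below 0.02 m/s and angular speed of canister below 0.2 rad/s and contact force between the fingers and canister below 0.2 N), for 0.2 s.
2. the button is pressed down (at least 4.5 of its 6 mm) with the canister still so placed (horizontal distance between canister and stand below 0.015 m and z of canister in the frame of stand between -0.004 and 0.004 m and angle between canister's own z axis and vertical below 0.1 rad and angle between the x axis of canister and the x axis of station, either way round below 0.22 rad and x of code in the frame of station above 0.005 m and linear speed of canister below 0.02 m/s and angular speed of canister below 0.2 rad/s and value of joint trigger above 0.0045 m), for 0.05 s.
At the end, for the whole second after the job is handed in: The canister stands upright and at rest on the stand, its axis within 15 mm of the stand's centre, its +x (code label) within 0.22 rad of the station's +x towards the window; the button, pressed since, is up again; the low jar is within 20 mm of its start (horizontal distance between canister and stand below 0.015 m and z of canister in the frame of stand between -0.004 and 0.004 m and angle between canister's own z axis and vertical below 0.1 rad and angle between the x axis of canister and the x axis of station, either way round below 0.22 rad and x of code in the frame of station above 0.005 m and linear speed of canister below 0.02 m/s and angular speed of canister below 0.2 rad/s and value of joint trigger below 0.0015 m and distance of low_jar from where it was at the start of the episode below 0.02 m); the robot touches nothing.
It fails at once if the canister is dropped or thrown: out of the fingers and faster than 0.5 m/s (contact force between the fingers and canister below 0.1 N and linear speed of canister above 0.5 m/s).
It fails at once if the canister is tipped over (more than 0.8 rad) (angle between canister's own z axis and vertical above 0.8 rad).
It fails at once if the low jar is moved by more than 20 mm (distance of low_jar from where it was at the start of the episode above 0.02 m).
It also fails if it takes over 48 s, if anything falls off the work surface, if the arm or the gripper's body presses on something with over 40 N, if the wrist force passes 120 N, or if a joint passes its speed limit or range.

## Robot

A 6-joint arm with a two-finger parallel gripper is mounted at the origin on the work surface. World frame = base frame: x ahead of the robot, y to its left, z up, the work surface at z = 0. Lengths are in m, angles in degrees, forces in N, time in s.
With the tool pointing down it reaches from about 0.4 to 0.825 m from the base axis. Payload 7 kg.
Tool frame: the origin (TCP) lies midway between the tips of the shut fingers; the grasp point (between the pads) lies 19 mm behind it; z points along the fingers, x is the direction in which the jaws open and shut, and the axes are right-handed (so a half turn about z gives the same grasp; the last joint's range is limited). The gripper opens to 88 mm and grips with 3 to 60 N. Pads are 19 mm wide; open, the fingers measure 130 mm over their backs; the gripper's body (78 mm by 193 mm) begins 47 mm behind the grasp point.
Start: joints at [90.705, 20.546, 0.682, 0, -70.136, -16.507], TCP at [0.184, 0.649, 0.197] pointing down, gripper open.
Joint ranges: [-176.03, 176.03], [-82.01, 121.73], [-58.28, 71.71], [-173.87, 95.51], [-174.79, -0.11], [-173.66, 173.66]. Speed limits (degrees/s): [136.94, 136.94, 172.46, 180, 180, 180].

## Interface

Orientations are given as [roll, pitch, yaw] about the fixed x, y, z axes, in that order (R = Rz(yaw) Ry(pitch) Rx(roll)).
In Python, from plant import ctrl, vision, nets gives the robot as it stands.
- The arm moves only by the shell command python3 -m jog 'ROWS'. ROWS is text: rows parted by semicolons, each of 7 numbers parted by spaces: the turn, a rotation vector about the tool's x, y, z in units of 0.1 rad (1.0 is 0.1 rad), then the shift along the tool's x, y, z in units of 4 cm (1.0 is 4 cm), then the opening, from -1 (shut) to 1 (fully open). In form: rx ry rz x y z jaw; .... A call has 1 to 8 rows; each row shifts and turns the commanded pose from where the row before left it, along the tool's axes as they then stand; what a row does not reach is not made up. A row lasts 1/8 s, in which the tool goes at most 62.5 mm and 10.7 degrees, less where a joint would pass 70% of its speed; a pose out of reach is approached as far as the arm can. A call with a number of a shift or a turn outside -1 to 1 is refused whole. A call with a gripper value outside its range is refused whole. The fingers move at their own pace and stop on an object; the grip force is fixed at half the most. Time passes only in rows, so rows that do not move let the fingers close. It gives the time, the measured TCP pose, the force and the opening at its end, in the units of the state.
- ctrl.get_obs(): the state, without advancing time (a new reading comes with each control period).
- vision.snapshot(name): name is "scene" or "side" or "wrist"; returns (picture, depth): 384x512x3 uint8, red, green, blue; 384x512 float32, m along the optical axis (not along the pixel's ray), 0 where there is no reading.
- vision.camera_info(name): a dict with "camera_matrix" (3x3 intrinsics, pixels), "camera_from_world" (4x4, takes a point from world to camera coordinates); the wrist camera has in their place "tool_from_camera" (4x4, takes a point from camera to tool coordinates, whose origin is the TCP and whose axes are the tool frame's). Camera axes: x right, y down, z forward; pixel columns grow to the right and rows downward; lengths in m; the calibration is good to about 2 mm. The wrist camera is an equidistant fisheye: a pixel r from the principal point sees the ray r / f radians off the axis. A picture is of the moment at which its call begins: read the wrist's pose just before it. camera_info takes no time and is no camera call.
- ctrl.close_job(): hands the job in, once; it reports no verdict.
Trained networks look in the newest picture that a camera, given by its name, has taken for a name from the list of things; names that differ only in an ending like _2 or _b are one class to them, and where a whole thing is asked for, a point or a joint stands for the part that bears it (a point fixed in the world has none). Each returns a list of dicts, best first, with "score" (0 to 1); they miss things now and then, are a little off and sometimes report something else, mostly with a low value. They report only what shows in the picture. A call takes as long as a camera call. They do not tell look-alikes from the thing itself.
- nets.boxes_of(target, camera): "location" ([x, y, z] in m, in world coordinates, good to about 4 mm: the middle of the surface that is visible of it).
The state is a dict: "clock": time; "joint_pos": joint angles; "qvel": joint speeds; "tau": joint torques, N m; "tool_pos": TCP position; "orientation": TCP orientation; "force": force on the tool from outside, world axes, zero at the start; "moment": the same for the moment, N m; "opening": finger opening in m.
Only numpy, scipy, OpenCV 4.12 (cv2) and the standard library are available. Lean on these libraries where they do the work, as an engineer would, in place of code of your own. Each camera call takes 0.05 s, during which the arm holds its last target.

## Working session

There is one attempt and no reset: what is moved stays moved. The work goes in short steps, Python scripts to look and compute and a shell command to move; the robot and the scene stay as the last step left them, time stands still between calls to the robot, and variables do not carry over. Pictures are saved under pics/ and viewed, and the job is handed in when it is done.

```bash
ls; mkdir -p pics; python3 - <<'E'
from plant import ctrl, vision, nets
import cv2
o=ctrl.get_obs()
print(o['clock'],o['tool_pos'],o['orientation'],o['opening'])
for n in ("scene","side"):
    p,d=vision.snapshot(n); cv2.imwrite(f'pics/{n}1.png',p[:,:,::-1])
    i=vision.camera_info(n); print(n,i)
    if n=="scene":
        for t in ("canister","code","station","trigger_top","window","low_jar"):
            try: print(t,[(r['score'],r['location']) for r in nets.boxes_of(t,n)])
            except Exception as e: print(t,e)
E
```

```text
pics
0.0 [0.18366264 0.6489497  0.19581519] [-1.79993619e+02 -9.74176242e-02 -1.05808169e+02] 0.08730636533529249
scene {'camera_matrix': array([[355.33522305,   0.        , 261.76727626],
       [  0.        , 355.33522305, 192.94176743],
       [  0.        ,   0.        ,   1.        ]]), 'camera_from_world': array([[-0.15800723,  0.98730079,  0.01645805,  0.1285908 ],
       [ 0.66851449,  0.11922572, -0.73408011, -0.2672216 ],
       [-0.72672009, -0.10498752, -0.67886341,  1.17714512],
       [ 0.        ,  0.        ,  0.        ,  1.        ]])}
canister [(0.77, [0.6022, -0.3404, 0.0827]), (0.66, [0.5096, -0.307, 0.0832]), (0.65, [0.4848, 0.1534, 0.0178]), (0.21, [0.4413, 0.2, 0.1185])]
code [(0.68, [0.5984, -0.3444, 0.0812])]
station [(0.8, [0.4838, 0.1505, 0.0151])]
trigger_top [(0.83, [0.4447, 0.1987, 0.1198])]
window [(0.81, [0.4835, 0.152, 0.0205])]
low_jar [(0.93, [0.5357, -0.1795, 0.0546])]
side {'camera_matrix': array([[476.96865828,   0.        , 256.39087908],
       [  0.        , 476.96865828, 189.40747   ],
       [  0.        ,   0.        ,   1.        ]]), 'camera_from_world': array([[ 0.98555918, -0.1688894 , -0.01222553, -0.52345799],
       [-0.1032281 , -0.54201908, -0.83400197,  0.10072313],
       [ 0.13422762,  0.82322032, -0.55162601,  1.06808943],
       [ 0.        ,  0.        ,  0.        ,  1.        ]])}
```

View pics/scene1.png

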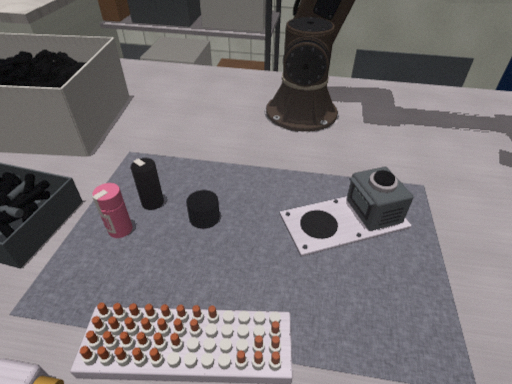

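View pics/side1.png

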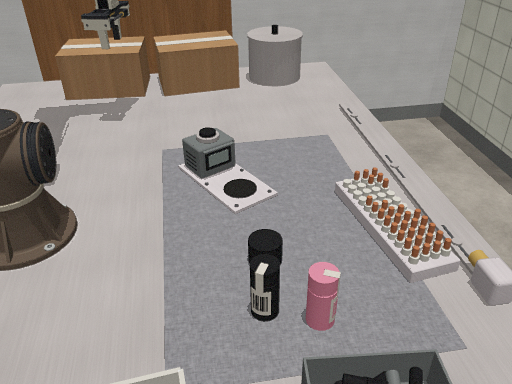

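The scene picture shows the black canister at about (148,183), the pink look-alike at (113,210) and the low jar at (203,209). The stand is at (319,224) and the button at (383,180). In the side view, the label faces that camera at (262,300).

```bash
cat > h.py <<'E'
import numpy as np, cv2
from plant import ctrl, vision, nets
def cloud(n,p,d):
    i=vision.camera_info(n);K=i['camera_matrix'];T=np.linalg.inv(i['camera_from_world'])
    v,u=np.mgrid[:384,:512]
    P=np.stack([(u-K[0,2])/K[0,0]*d,(v-K[1,2])/K[1,1]*d,d],-1)
    return P@T[:3,:3].T+T[:3,3]
def plane(n,uv,z):
    i=vision.camera_info(n);K=i['camera_matrix'];T=np.linalg.inv(i['camera_from_world'])
    uv=np.atleast_2d(uv).astype(float)
    r=np.c_[(uv[:,0]-K[0,2])/K[0,0],(uv[:,1]-K[1,2])/K[1,1],np.ones(len(uv))]@T[:3,:3].T
    c=T[:3,3]; return c+r*((z-c[2])/r[:,2])[:,None]
E
python3 - <<'E'
from h import *
for n in ("scene","side"):
    p,d=vision.snapshot(n); W=cloud(n,p,d); g=p.astype(int).sum(2)/3
    np.savez(f'{n}.npz',p=p,d=d)
    X,Y,Z=W[...,0],W[...,1],W[...,2]
    def circ(name,c,zr,r=.06,extra=None):
        m=(d>0)&(np.hypot(X-c[0],Y-c[1])<r)&(Z>zr[0])&(Z<zr[1])
        if extra is not None: m&=extra
        m=m.astype(np.uint8)
        if m.sum()<10: print(n,name,'few');return
        q=np.c_[X[m>0],Y[m>0]].astype(np.float32)
        (a,b),rr=cv2.minEnclosingCircle(q)
        print(n,name,m.sum(),'mean',q.mean(0).round(4),'encl',round(a,4),round(b,4),round(rr,4),'z',np.median(Z[m>0]).round(4)); return m
    circ('can top',(.50,-.307),(.108,.125),.045)
    m=circ('strip top',(.50,-.307),(.108,.125),.045,g>110)
    circ('jar',(.53,-.18),(.048,.065))
    circ('stand',(.49,.15-.04),(.008,.02),.09,g<50)
    circ('button',(.445,.2),(.105,.14),.05)
    m=circ('block',(.445,.2),(.088,.1),.09)
    m=(d>0)&(np.hypot(X-.445,Y-.2)<.09)&(Z>.088)&(Z<.1)
    r=cv2.minAreaRect(np.c_[X[m],Y[m]].astype(np.float32)); print('blockrect',r)
    m=(d>0)&(np.hypot(X-.47,Y-.12)<.25)&(Z>.006)&(Z<.017)&((g>130)|(g<40))
    r=cv2.minAreaRect(np.c_[X[m],Y[m]].astype(np.float32)); print('base',r)
    for nm,(u,v) in {'scene':{'c':(148,183),'s':(345,215)},'side':{'c':(265,275),'s':(230,170)}}[n].items():
        c=p[max(0,v-60):v+60,u-75:u+75]; cv2.imwrite(f'pics/{n}_{nm}.png',cv2.resize(c[:,:,::-1],None,fx=5,fy=5,interpolation=cv2.INTER_CUBIC))
E
```

```text
scene can top 355 mean [ 0.4961 -0.3152] encl 0.4931 -0.3176 0.0269 z 0.1173
scene strip top 57 mean [ 0.4851 -0.3282] encl 0.4852 -0.3282 0.0144 z 0.118
scene jar 631 mean [ 0.5221 -0.1808] encl 0.5182 -0.1817 0.0358 z 0.0573
scene stand 761 mean [0.5069 0.0787] encl 0.5008 0.1089 0.0706 z 0.0163
scene button 442 mean [0.4473 0.1998] encl 0.4401 0.2018 0.0304 z 0.1156
scene block 1133 mean [0.4577 0.1942] encl 0.4406 0.2001 0.0691 z 0.0965
blockrect ((0.4427263140678406, 0.19728189706802368), (0.11144223809242249, 0.10075386613607407), 27.40373420715332)
base ((0.4006927013397217, 0.0973111242055893), (0.29652389883995056, 0.2703479528427124), 27.720176696777344)
side can top 582 mean [ 0.4913 -0.3209] encl 0.4915 -0.3167 0.0285 z 0.115
side strip top 124 mean [ 0.4835 -0.3302] encl 0.4844 -0.3277 0.0157 z 0.1151
side jar 687 mean [ 0.5172 -0.1865] encl 0.5184 -0.1828 0.0364 z 0.0551
side stand 462 mean [0.5017 0.0758] encl 0.5013 0.076 0.0434 z 0.0144
side button 219 mean [0.4381 0.1927] encl 0.4379 0.1996 0.0294 z 0.1142
side block 594 mean [0.4382 0.1793] encl 0.4386 0.2 0.0683 z 0.0945
blockrect ((0.440528929233551, 0.19462838768959045), (0.11126149445772171, 0.10410106182098389), 27.212648391723633)
base ((0.5404208898544312, 0.17132872343063354), (0.2874203026294708, 0.2748181223869324), 27.907461166381836)
```

```bash
python3 - <<'E'
import cv2,numpy as np
a=[cv2.resize(cv2.imread(f'pics/{x}.png'),(400,300)) for x in('scene_c','scene_s','side_c','side_s')]
cv2.imwrite('pics/quad.png',np.vstack([np.hstack(a[:2]),np.hstack(a[2:])]))
E
```

```text
(no output)
```

View pics/quad.png

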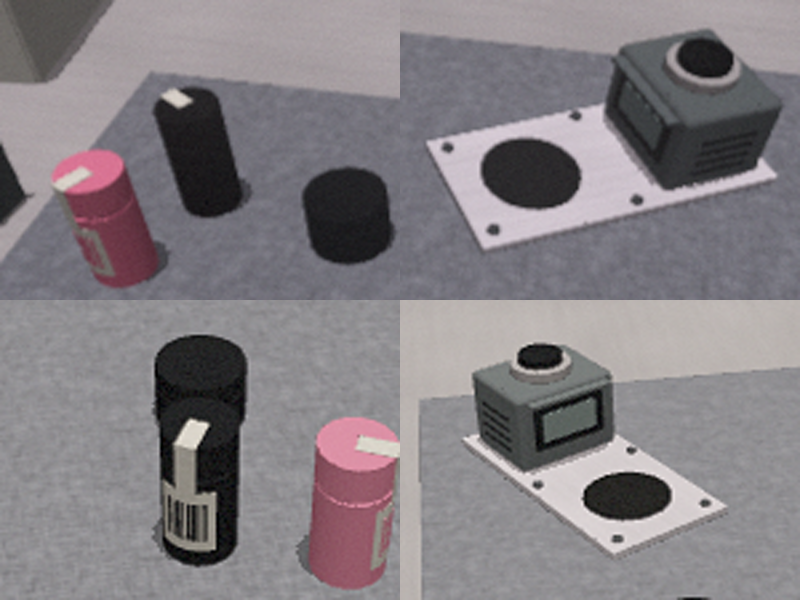

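```bash
cat >> h.py <<'E'
from scipy.spatial.transform import Rotation as Ro
def to(p,yaw=None):
    o=ctrl.get_obs(); R=Ro.from_euler('xyz',o['orientation'],degrees=True)
    d=R.inv().apply(np.array(p)-o['tool_pos'])/.04
    print('now',o['clock'],o['tool_pos'].round(4),np.round(o['orientation'],2),'shift units',d.round(2))
    Rt=Ro.from_euler('xyz',[180,0,o['orientation'][2]],degrees=True)
    if yaw is not None:
        dy=(yaw-o['orientation'][2]+180)%360-180
        print('turn z units',round(-np.radians(dy)/.1,2))
    print('level fix units',((R.inv()*Rt).as_rotvec()/.1).round(3))
E
python3 - <<'E'
from h import *
print(vision.camera_info('wrist'))
to([.5,.3,.25])
W={}
for n in ('scene','side'):
    z=np.load(n+'.npz');p,d=z['p'],z['d'];C=cloud(n,p,d);g=p.astype(int).sum(2)/3
    m=(np.hypot(C[...,0]-.492,C[...,1]+.317)<.04)&(C[...,2]>.108)&(C[...,2]<.125)
    s=C[m&(g>110)][:,:2];w,v=np.linalg.eigh(np.cov(s.T));print(n,w,np.degrees(np.arctan2(v[1,1],v[0,1])))
E
```

```text
{'camera_matrix': array([[297.31863964,   0.        , 257.0190464 ],
       [  0.        , 297.31863964, 186.06288387],
       [  0.        ,   0.        ,   1.        ]]), 'tool_from_camera': array([[ 9.99999350e-01, -1.13938753e-03, -2.82462306e-05,
        -3.76413549e-04],
       [ 1.09749147e-03,  9.55952095e-01,  2.93520676e-01,
        -8.01807931e-02],
       [-3.07431756e-04, -2.93520516e-01,  9.55952725e-01,
        -1.87982265e-01],
       [ 0.00000000e+00,  0.00000000e+00,  0.00000000e+00,
         1.00000000e+00]])}
now 0.5 [0.1838 0.6495 0.1967] [ 180.    -0.  -105.8] shift units [ 6.25 -9.99 -1.33]
level fix units [ 0. -0. -0.]
scene [1.99728940e-05 6.74363404e-05] 57.36932063947632
side [1.82639404e-05 7.76909358e-05] 60.329463906990114
```

```bash
python3 -m jog '0 0 0 0.3 -0.5 -0.1 1;0 0 0 0.6 -1 -0.13 1;0 0 0 0.6 -1 -0.13 1;0 0 0 0.6 -1 -0.13 1;0 0 0 0.6 -1 -0.13 1;0 0 0 0.6 -1 -0.13 1;0 0 0 0.6 -1 -0.13 1;0 0 0 0.6 -1 -0.13 1' && python3 -m jog '0 0 0 0.6 -1 -0.13 1;0 0 0 0.6 -1 -0.13 1;0 0 0 0.6 -0.5 -0.1 1;0 0 0 1 0.2 0 1;0 0 0 1 0.3 0 1;0 0 0 1 0.3 0 1'; python3 -c "
from h import *
to([.5,-.28,.25])"
```

```text
clock: 1.5
tool_pos: [0.4246, 0.3925, 0.2379]
orientation: [-180.0, 0.0, -105.8]
force: [0.0, 0.6, 0.6]
opening: 0.0874
clock: 2.25
tool_pos: [0.4359, 0.1893, 0.2517]
orientation: [-180.0, 0.0, -105.8]
force: [0.3, 0.0, 1.3]
opening: 0.0875
now 2.25 [0.4359 0.1893 0.2517] [-1.7999e+02  1.0000e-02 -1.0584e+02] shift units [10.85 -4.74  0.04]
level fix units [-0.003  0.002 -0.   ]
```

```bash
python3 -m jog '0 0 0 1 -0.4 0 1;0 0 0 1 -0.45 0 1;0 0 0 1 -0.45 0 1;0 0 0 1 -0.45 0 1;0 0 0 1 -0.45 0 1;0 0 0 1 -0.45 0 1;0 0 0 1 -0.45 0 1;0 0 0 1 -0.45 0 1' && python3 -m jog '0 0 0 1 -0.45 0 1;0 0 0 1 -0.4 0 1;0 0 0 0.8 -0.3 0 1;0 0 0 0 0 0 1'; python3 -c "
from h import *
to([.492,-.317,.25])
o=ctrl.get_obs()
p,d=vision.snapshot('wrist');cv2.imwrite('pics/w1.png',p[:,:,::-1]);np.savez('w1.npz',p=p,d=d,t=o['tool_pos'],r=o['orientation'])"
```

```text
clock: 3.25
tool_pos: [0.4856, -0.1573, 0.2521]
orientation: [-179.9, 0.0, -105.8]
force: [0.4, 0.4, -0.9]
opening: 0.0876
clock: 3.75
tool_pos: [0.4989, -0.2779, 0.2512]
orientation: [180.0, -0.0, -106.0]
force: [-0.5, -0.1, -0.4]
opening: 0.0877
now 3.75 [ 0.4989 -0.2779  0.2512] [ 1.7996e+02 -2.0000e-02 -1.0599e+02] shift units [ 0.99 -0.1   0.03]
level fix units [ 0.007 -0.003 -0.   ]
```

View pics/w1.png

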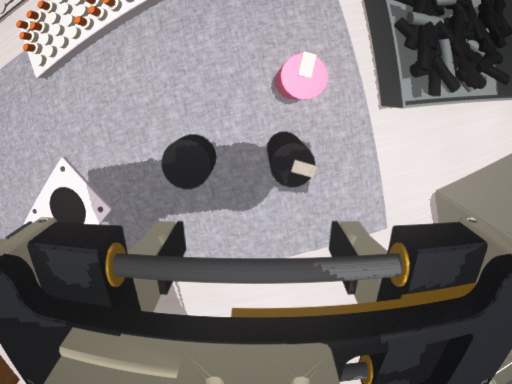

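The wrist view shows the black canister's lid at about (293,165), its white strip at (303,170) and the low jar at (190,160). I'll now measure the lid centre and the strip's direction.

```bash
cat >> h.py <<'E'
def wcloud(p,d,t,r):
    i=vision.camera_info('wrist');K=i['camera_matrix'];T=i['tool_from_camera']
    v,u=np.mgrid[:384,:512]
    a,b=(u-K[0,2])/K[0,0],(v-K[1,2])/K[1,1]; th=np.hypot(a,b)+1e-9
    # z-depth: point = d*(tan(th)*dir,1)
    k=np.tan(th)/th
    P=np.stack([a*k*d,b*k*d,d],-1)@T[:3,:3].T+T[:3,3]
    return Ro.from_euler('xyz',r,degrees=True).apply(P.reshape(-1,3)).reshape(P.shape)+t
E
python3 - <<'E'
from h import *
z=np.load('w1.npz');p,d=z['p'],z['d'];C=wcloud(p,d,z['t'],z['r']);g=p.astype(int).sum(2)/3
X,Y,Z=C[...,0],C[...,1],C[...,2]
bl=(d>0)&(np.hypot(X-.492,Y+.317)<.05)
m=bl&(Z>.108)&(Z<.125)
q=np.c_[X[m],Y[m]].astype(np.float32);c,r=cv2.minEnclosingCircle(q);print('lid',m.sum(),np.round(c,4),r,q.mean(0),np.median(Z[m]))
s=q[g[m]>110];w,v=np.linalg.eigh(np.cov(s.T));a=np.degrees(np.arctan2(v[1,1],v[0,1]));D=s.mean(0)-c
print('strip',len(s),w,a,'dir',np.degrees(np.arctan2(D[1],D[0])),np.hypot(*D), cv2.minAreaRect(s))
m=(d>0)&(np.hypot(X-.518,Y+.182)<.06)&(Z>.045)&(Z<.065)
print('jar',np.round(cv2.minEnclosingCircle(np.c_[X[m],Y[m]].astype(np.float32))[0],4),np.median(Z[m]))
m=(d>0)&(np.hypot(X-.6,Y+.34)<.07)&(Z>.1)&(Z<.13)
print('pink',cv2.minEnclosingCircle(np.c_[X[m],Y[m]].astype(np.float32)),np.median(Z[m]))
E
```

```text
lid 1672 [ 0.4926 -0.3179] 0.02716618962585926 [ 0.49351442 -0.31731156] 0.11520632059309681
strip 311 [2.57092063e-05 6.51853195e-05] 67.09504262383915 dir -119.92839799649228 0.012860070383711026 ((0.48301005363464355, -0.3202540874481201), (0.028263282030820847, 0.05191965028643608), 17.24839973449707)
jar [ 0.5186 -0.1829] 0.05496782333934987
pink ((0.5860947966575623, -0.355609655380249), 0.026513362303376198) 0.11513686247578905
```

```bash
python3 -m jog '0 0 0 0.5 -0.05 0 1;0 0 0 0.49 -0.03 0 1;0 0 0 0 0 0 1;0 0 0 0 0 0.5 1;0 0 0 0 0 0.8 1;0 0 0 0 0 0.5 1;0 0 0 0 0 0 1'; python3 -c "
from h import *
to([.4927,-.3177,.069])"
```

```text
clock: 4.68
tool_pos: [0.4911, -0.314, 0.1782]
orientation: [179.8, 0.0, -105.8]
force: [-1.0, -0.2, 0.8]
opening: 0.0879
now 4.675 [ 0.4911 -0.314   0.1782] [ 1.7982e+02  1.0000e-02 -1.0580e+02] shift units [ 0.08 -0.07  2.73]
level fix units [0.031 0.002 0.   ]
```

```bash
python3 -m jog '0 0 0 0.08 -0.07 0.5 1;0 0 0 0 0 0.8 1;0 0 0 0 0 0.8 1;0 0 0 0 0 0.5 1;0 0 0 0 0 0.13 1;0 0 0 0 0 0 1;0 0 0 0 0 0 1'; python3 -c "
from h import *
to([.4927,-.3177,.069])
o=ctrl.get_obs()
p,d=vision.snapshot('wrist');cv2.imwrite('pics/w2.png',p[:,:,::-1])"
```

```text
clock: 5.55
tool_pos: [0.4949, -0.3187, 0.0717]
orientation: [-179.9, -0.0, -105.8]
force: [-0.4, -0.9, -0.5]
opening: 0.0877
now 5.55 [ 0.4949 -0.3187  0.0717] [-1.7988e+02 -1.0000e-02 -1.0579e+02] shift units [-0.01  0.06  0.07]
level fix units [-0.021 -0.002  0.   ]
```

View pics/w2.png

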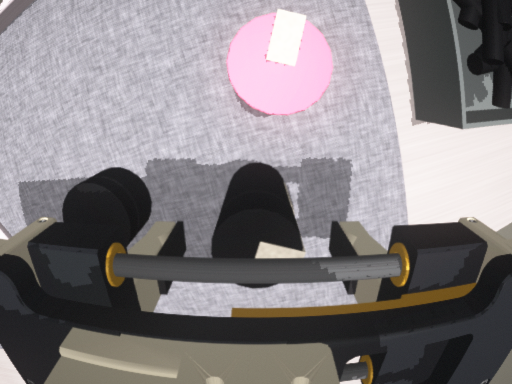

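The canister at (258,245) sits centrally between the jaws, so I'll close.

```bash
python3 -m jog '0 0 0 0 0.05 0 1;0 0 0 0 0 0 -1;0 0 0 0 0 0 -1;0 0 0 0 0 0 -1;0 0 0 0 0 0 -1;0 0 0 0 0 0 -1' ; python3 -m jog '0 0 0 0 0 -0.3 -1;0 0 0 0 0 -0.6 -1;0 0 0 0 0 -0.8 -1;0 0 0 0 0 -0.8 -1;0 0 0 0 0 -0.8 -1;0 0 0 0 0 -0.4 -1;0 0 0 0 0 0 -1'; python3 - <<'E'
from h import *
to([.502,.077,.2],-105.8-122)
p,d=vision.snapshot('scene');cv2.imwrite('pics/s2.png',p[:,:,::-1]);np.savez('scene2.npz',p=p,d=d)
p,d=vision.snapshot('side');cv2.imwrite('pics/s2b.png',p[:,:,::-1]);np.savez('side2.npz',p=p,d=d)
E
```

```text
clock: 6.35
tool_pos: [0.492, -0.3178, 0.0703]
orientation: [180.0, -0.0, -105.8]
force: [1.1, 1.1, -0.2]
opening: 0.0511
clock: 7.22
tool_pos: [0.4925, -0.3179, 0.2193]
orientation: [-179.9, 0.0, -105.8]
force: [0.1, -0.2, -3.4]
opening: 0.0513
now 7.225 [ 0.4925 -0.3179  0.2193] [-1.7988e+02  1.0000e-02 -1.0581e+02] shift units [-9.56  2.46  0.48]
turn z units 21.29
level fix units [-0.02   0.002 -0.   ]
```

View pics/s2.png

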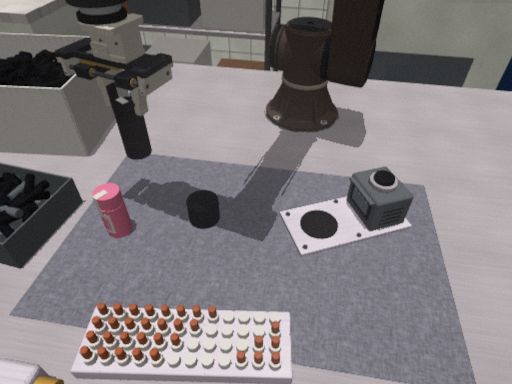

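View pics/s2b.png

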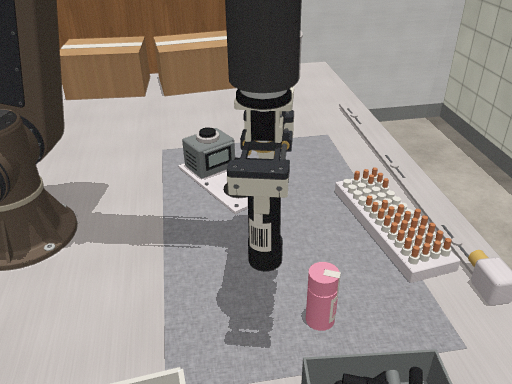

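The canister is held upright and lifted. Next I'll turn it, about 21.4 units about tool z.

```bash
python3 -m jog '0 0 0.5 0 0 0 -1;0 0 1 0 0 0 -1;0 0 1 0 0 0 -1;0 0 1 0 0 0 -1;0 0 1 0 0 0 -1;0 0 1 0 0 0 -1;0 0 1 0 0 0 -1;0 0 1 0 0 0 -1' ; python3 -m jog '0 0 1 0 0 0 -1;0 0 1 0 0 0 -1;0 0 1 0 0 0 -1;0 0 1 0 0 0 -1;0 0 1 0 0 0 -1;0 0 1 0 0 0 -1;0 0 1 0 0 0 -1;0 0 1 0 0 0 -1' ;python3 -m jog '0 0 1 0 0 0 -1;0 0 1 0 0 0 -1;0 0 1 0 0 0 -1;0 0 1 0 0 0 -1;0 0 1 0 0 0 -1;0 0 0.9 0 0 0 -1;0 0 0 0 0 0 -1'; python3 - <<'E'
from h import *
to([.502,.0765,.19],131.7)
E
```

```text
clock: 8.32
tool_pos: [0.4913, -0.3175, 0.2164]
orientation: [179.9, -0.1, -149.0]
force: [-0.3, 0.3, -2.7]
opening: 0.0513
clock: 9.32
tool_pos: [0.4912, -0.3174, 0.2164]
orientation: [180.0, -0.2, 165.2]
force: [0.1, 0.2, -2.1]
opening: 0.0512
clock: 10.2
tool_pos: [0.4914, -0.3175, 0.2167]
orientation: [-179.9, -0.1, 131.6]
force: [-0.1, 0.7, -1.7]
opening: 0.0512
now 10.2 [ 0.4914 -0.3175  0.2167] [-1.7993e+02 -1.4000e-01  1.3161e+02] shift units [7.19 6.74 0.68]
turn z units -0.02
level fix units [-0.012 -0.024  0.   ]
```

```bash
python3 -m jog '0 0 0 0.3 0.28 0 -1;0 0 0 0.6 0.56 0 -1;0 0 0 0.8 0.75 0 -1;0 0 0 0.8 0.75 0 -1;0 0 0 0.8 0.75 0 -1;0 0 0 0.8 0.75 0 -1;0 0 0 0.8 0.75 0 -1;0 0 0 0.8 0.75 0 -1' ; python3 -m jog '0 0 0 0.8 0.75 0.1 -1;0 0 0 0.5 0.47 0.3 -1;0 0 0 0.19 0.18 0.3 -1;0 0 0 0 0 0 -1;0 0 0 0 0 0 -1'; python3 - <<'E'
from h import *
to([.502,.0765,.1],131.7)
for n in('scene','side'):
  p,d=vision.snapshot(n);cv2.imwrite(f'pics/{n}3.png',p[:,:,::-1]);np.savez(n+'3.npz',p=p,d=d)
a,b=cv2.imread('pics/scene3.png'),cv2.imread('pics/side3.png')
cv2.imwrite('pics/both3.png',np.hstack([cv2.resize(a[60:300,240:440],(400,480)),cv2.resize(b[60:300,140:340],(400,480))]))
E
```

```text
clock: 11.2
tool_pos: [0.4998, -0.0036, 0.2182]
orientation: [180.0, -0.0, 131.7]
force: [0.5, -0.3, -1.2]
opening: 0.0512
clock: 11.82
tool_pos: [0.5028, 0.0756, 0.1906]
orientation: [-180.0, 0.0, 131.6]
force: [0.7, -0.5, -2.1]
opening: 0.0515
now 11.825 [0.5028 0.0756 0.1906] [-1.7999e+02  1.0000e-02  1.3159e+02] shift units [0.03 0.   2.26]
turn z units -0.02
level fix units [-0.002  0.002 -0.   ]
```

View pics/both3.png

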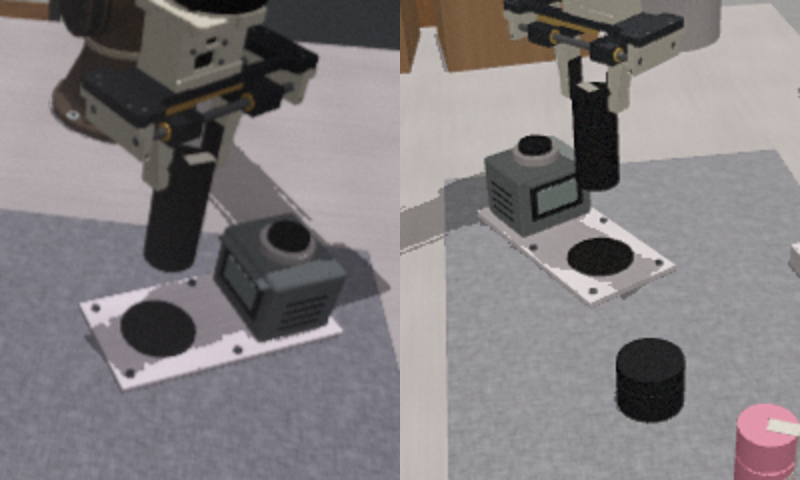

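```bash
python3 - <<'E'
from h import *
for n in('scene','side'):
  z=np.load(n+'3.npz');p,d=z['p'],z['d'];C=cloud(n,p,d);g=p.astype(int).sum(2)/3
  m=(np.hypot(C[...,0]-.5028,C[...,1]-.0756)<.03)&(C[...,2]>.228)&(C[...,2]<.245)
  s=C[m&(g>110)&(p.max(2).astype(int)-p.min(2)<25)][:,:2]
  if len(s)>5:
    D=s.mean(0)-[.5028,.0756]; print(n,len(s),D,np.degrees(np.arctan2(D[1],D[0])))
  m=(np.hypot(C[...,0]-.5028,C[...,1]-.0756)<.04)&(C[...,2]>.12)&(C[...,2]<.18)
  s=C[m]; 
  from scipy.optimize import least_squares
  f=least_squares(lambda q:np.hypot(s[:,0]-q[0],s[:,1]-q[1])-.026,[.5028,.0756],loss='soft_l1',f_scale=.002);print('axis',f.x,len(s),'zmin',C[(np.hypot(C[...,0]-.5028,C[...,1]-.0756)<.04)&(C[...,2]>.06)][:,2].min())
  z=np.load(n+'.npz');p=z['p'];g=p.astype(int).sum(2)/3
  b=((g<60).astype(np.uint8))
  nn,lab,st,ce=cv2.connectedComponentsWithStats(b)
  u,v={'scene':(319,224),'side':(240,188)}[n]
  k=lab[v,u]; cs,_=cv2.findContours((lab==k).astype(np.uint8),cv2.RETR_EXTERNAL,cv2.CHAIN_APPROX_NONE)
  q=plane(n,cs[0][:,0],.014)[:,:2].astype(np.float32); print('stand',cv2.minEnclosingCircle(q),cv2.fitEllipse(q))
E
```

```text
scene 45 [-0.00418062  0.01226581] 108.82092190070577
axis [0.50199713 0.07563017] 595 zmin 0.12187415954008252
stand ((0.5032614469528198, 0.07901082187891006), 0.04125422611832619) ((0.5033568739891052, 0.07858625054359436), (0.07915076613426208, 0.07976289093494415), 108.8294677734375)
side 29 [-0.00658527  0.01193501] 118.8881766605096
axis [0.5025842  0.07634063] 503 zmin 0.11955305594697552
stand ((0.5019553899765015, 0.0767204686999321), 0.04169333726167679) ((0.501925528049469, 0.07698037475347519), (0.07908390462398529, 0.07978333532810211), 162.184814453125)
```

```bash
python3 -m jog '0 0 0 0.03 0.03 0.4 -1;0 0 0 0 0 0.6 -1;0 0 0 0 0 0.6 -1;0 0 0 0 0 0.5 -1;0 0 0 0 0 0.3 -1;0 0 0 0 0 0.2 -1;0 0 0 0 0 0 -1;0 0 0 0 0 0 -1'; python3 - <<'E'
from h import *
to([.5025,.0777,.0843],131.7)
E
```

```text
clock: 12.92
tool_pos: [0.5034, 0.0781, 0.087]
orientation: [179.9, 0.0, 131.6]
force: [-0.3, 0.8, -1.8]
opening: 0.0512
now 12.925 [0.5034 0.0781 0.087 ] [1.7994e+02 2.0000e-02 1.3159e+02] shift units [ 0.01 -0.02  0.07]
turn z units -0.02
level fix units [0.01  0.004 0.   ]
```

```bash
for i in 1; do python3 -m jog '0 0 0 0 0 0.03 -1;0 0 0 0 0 0.02 -1;0 0 0 0 0 0 -1;0 0 0 0 0 0 -1'; done; python3 -c "
from h import *
to([.5025,.0777,.0843],131.7);print(ctrl.get_obs()['force'])"
```

```text
clock: 13.42
tool_pos: [0.503, 0.0779, 0.0844]
orientation: [180.0, 0.0, 131.6]
force: [-0.2, 1.0, -2.1]
opening: 0.051
now 13.425 [0.503  0.0779 0.0844] [180.     0.   131.59] shift units [ 0.   -0.01  0.  ]
turn z units -0.02
level fix units [0.001 0.    0.   ]
[-0.2285196   1.02016188 -2.13649843]
```

```bash
python3 -m jog '0 0 0 0 0 0.02 -1;0 0 0 0 0 0 -1;0 0 0 0 0 0 -1'; python3 -m jog '0 0 0 0 0 0.02 -1;0 0 0 0 0 0 -1;0 0 0 0 0 0 -1'
```

```text
clock: 13.8
tool_pos: [0.5033, 0.078, 0.0843]
orientation: [180.0, 0.0, 131.6]
force: [-1.3, -0.2, 5.6]
opening: 0.0515
clock: 14.18
tool_pos: [0.5036, 0.0782, 0.0842]
orientation: [179.9, 0.0, 131.6]
force: [-3.7, 0.4, 12.8]
opening: 0.0514
```

The canister is touching the stand. I'll ease the load by one small step and then open.

```bash
python3 -m jog '0 0 0 0 0 -0.025 -1;0 0 0 0 0 0 -1;0 0 0 0 0 0 0.4;0 0 0 0 0 0 0.6;0 0 0 0 0 0 0.7;0 0 0 0 0 0 0.7;0 0 0 0 0 0 0.7'; python3 - <<'E'
from h import *
o=ctrl.get_obs();print(o['force'],o['opening'])
p,d=vision.snapshot('wrist');cv2.imwrite('pics/w4.png',p[:,:,::-1])
E
```

```text
clock: 15.05
tool_pos: [0.5029, 0.0779, 0.0837]
orientation: [-180.0, -0.0, 131.6]
force: [-1.2, 0.2, -0.1]
opening: 0.0745
[-1.20792054  0.21565793 -0.10857085] 0.07453856361157302
```

View pics/w4.png

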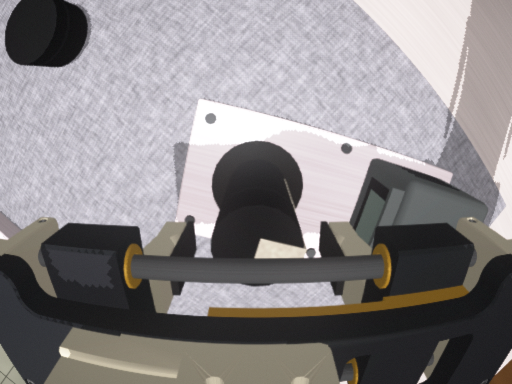

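The canister stands free between the open jaws at (258,240), its strip pointing to the reader. I'll go straight up and check.

```bash
python3 -m jog '0 0 0 0 0 -0.2 0.7;0 0 0 0 0 -0.5 0.7;0 0 0 0 0 -0.8 0.7;0 0 0 0 0 -0.8 0.7;0 0 0 0 0 -0.8 0.7;0 0 0 0 0 -0.5 0.7;0 0 0 0 0 0 0.7'; python3 - <<'E'
from h import *
to([.439,.201,.19])
for n in('scene','side'):
  p,d=vision.snapshot(n);cv2.imwrite(f'pics/{n}5.png',p[:,:,::-1]);np.savez(n+'5.npz',p=p,d=d)
  C=cloud(n,p,d);g=p.astype(int).sum(2)/3
  m=(d>0)&(np.hypot(C[...,0]-.5028,C[...,1]-.078)<.04)&(C[...,2]>.122)&(C[...,2]<.14)
  q=C[m][:,:2].astype(np.float32)
  if len(q)>20:
    c,r=cv2.minEnclosingCircle(q);s=q[g[m]>110];D=s.mean(0)-c;print(n,c,r,'z',np.median(C[m][:,2]),'dir',len(s),np.degrees(np.arctan2(D[1],D[0])))
  m=(d>0)&(np.hypot(C[...,0]-.439,C[...,1]-.2)<.05)&(C[...,2]>.105)&(C[...,2]<.135)
  q=C[m]
  if len(q)>20:
    k=q[g[m]<70]; print('black',len(k),np.median(k[:,2]),cv2.minEnclosingCircle(k[:,:2].astype(np.float32)))
a,b=cv2.imread('pics/scene5.png'),cv2.imread('pics/side5.png')
cv2.imwrite('pics/both5.png',np.hstack([cv2.resize(a[60:300,240:440],(400,480)),cv2.resize(b[60:300,140:340],(400,480))]))
E
```

```text
clock: 15.98
tool_pos: [0.5039, 0.0783, 0.2301]
orientation: [179.8, 0.1, 131.6]
force: [-0.6, -0.0, -0.7]
opening: 0.0745
now 15.975 [0.5039 0.0783 0.2301] [1.7978e+02 7.0000e-02 1.3160e+02] shift units [3.37 0.82 1.  ]
level fix units [0.038 0.011 0.   ]
scene (0.5036243796348572, 0.0786663293838501) 0.02708609588444233 z 0.131274324541437 dir 49 117.56355160694831
black 288 0.1187293023295388 ((0.43886303901672363, 0.19822165369987488), 0.026681356132030487)
side (0.5018215775489807, 0.07707846909761429) 0.027683859691023827 z 0.1291934941240509 dir 29 112.58573430316021
black 144 0.11653088716102966 ((0.4379205107688904, 0.1980532854795456), 0.021790331229567528)
```

View pics/both5.png

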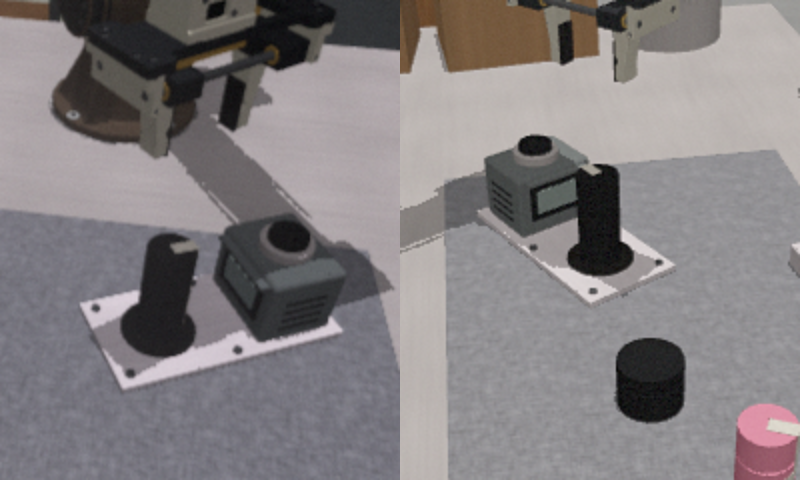

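The canister stands centred, with lid z 0.129 as expected and the strip pointing about 115°. Next is the button: close the fingers and move over it.

```bash
python3 -m jog '0 0 0 0.4 0.1 0 -1;0 0 0 0.8 0.2 0 -1;0 0 0 0.8 0.2 0 -1;0 0 0 0.8 0.2 0 -1;0 0 0 0.52 0.12 0.3 -1;0 0 0 0 0 0.6 -1;0 0 0 0 0 0.6 -1;0 0 0 0 0 0.3 -1'; python3 -m jog '0 0 0 0 0 0 -1;0 0 0 0 0 0 -1'; python3 - <<'E'
from h import *
to([.4385,.199,.1165])
for n in('scene','side'):
  p,d=vision.snapshot(n);cv2.imwrite(f'pics/{n}6.png',p[:,:,::-1])
a,b=cv2.imread('pics/scene6.png'),cv2.imread('pics/side6.png')
cv2.imwrite('pics/both6.png',np.hstack([cv2.resize(a[60:300,240:440],(400,480)),cv2.resize(b[60:300,140:340],(400,480))]))
E
```

```text
clock: 17.08
tool_pos: [0.4381, 0.1988, 0.1541]
orientation: [-179.8, -0.0, 131.6]
force: [-0.6, -0.3, 0.8]
opening: 0.0019
clock: 17.32
tool_pos: [0.4397, 0.1994, 0.1565]
orientation: [179.9, 0.0, 131.6]
force: [0.3, 0.5, 0.1]
opening: 0.0004
now 17.325 [0.4397 0.1994 0.1565] [1.7995e+02 1.0000e-02 1.3159e+02] shift units [ 0.01 -0.03  1.  ]
level fix units [0.009 0.002 0.   ]
```

View pics/both6.png

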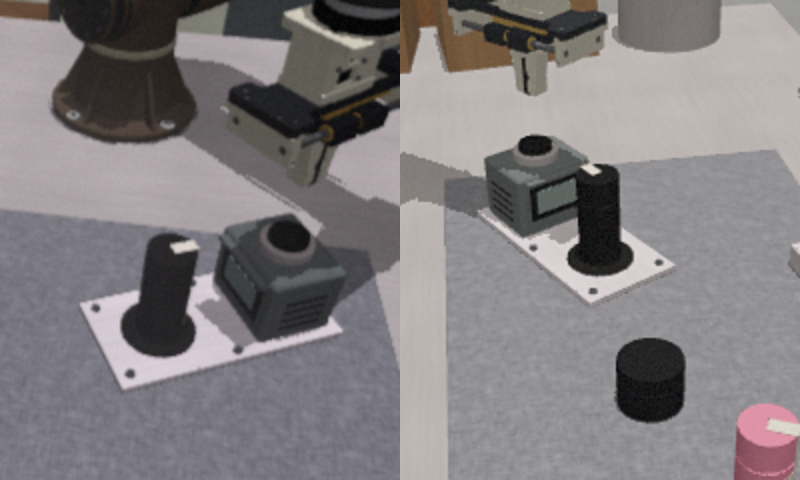

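```bash
python3 -m jog '0 0 0 0 -0.03 0.3 -1;0 0 0 0 0 0.4 -1;0 0 0 0 0 0.22 -1;0 0 0 0 0 0 -1;0 0 0 0 0 0 -1';python3 -m jog '0 0 0 0 0 0.07 -1;0 0 0 0 0 0 -1;0 0 0 0 0 0 -1';python3 -m jog '0 0 0 0 0 0.04 -1;0 0 0 0 0 0 -1;0 0 0 0 0 0 -1'
```

```text
clock: 18.05
tool_pos: [0.4387, 0.1984, 0.1193]
orientation: [180.0, 0.0, 131.6]
force: [-0.1, -0.4, -0.3]
opening: 0.0003
clock: 18.42
tool_pos: [0.4385, 0.1983, 0.1163]
orientation: [180.0, -0.0, 131.6]
force: [-0.3, 1.4, -0.5]
opening: 0.0006
clock: 18.8
tool_pos: [0.4384, 0.1982, 0.1146]
orientation: [-180.0, 0.0, 131.6]
force: [0.2, 0.4, -0.8]
opening: 0.0004
```

```bash
for i in 1; do python3 -m jog '0 0 0 0 0 0.05 -1;0 0 0 0 0 0 -1;0 0 0 0 0 0 -1';python3 -m jog '0 0 0 0 0 0.05 -1;0 0 0 0 0 0 -1;0 0 0 0 0 0 -1'; done
```

```text
clock: 19.18
tool_pos: [0.4384, 0.1982, 0.1125]
orientation: [-180.0, 0.0, 131.6]
force: [-0.7, 0.3, 0.1]
opening: 0.0002
clock: 19.55
tool_pos: [0.4384, 0.1982, 0.1105]
orientation: [-180.0, 0.0, 131.6]
force: [0.2, 0.1, 1.0]
opening: 0.0003
```

```bash
python3 -m jog '0 0 0 0 0 0.03 -1;0 0 0 0 0 0 -1;0 0 0 0 0 0 -1';python3 -m jog '0 0 0 0 0 0.03 -1;0 0 0 0 0 0 -1;0 0 0 0 0 0 -1'; python3 - <<'E'
from h import *
for n in('scene','side'):
  p,d=vision.snapshot(n);cv2.imwrite(f'pics/{n}7.png',p[:,:,::-1])
a,b=cv2.imread('pics/scene7.png'),cv2.imread('pics/side7.png')
cv2.imwrite('pics/both7.png',np.hstack([cv2.resize(a[100:220,320:420],(400,480)),cv2.resize(b[80:200,160:260],(400,480))]))
E
```

```text
clock: 19.92
tool_pos: [0.4384, 0.1982, 0.1094]
orientation: [-180.0, -0.0, 131.6]
force: [0.3, -0.1, 0.1]
opening: 0.0006
clock: 20.3
tool_pos: [0.4384, 0.1982, 0.1082]
orientation: [-180.0, -0.0, 131.6]
force: [1.2, 0.7, 0.8]
opening: 0.0008
```

View pics/both7.png

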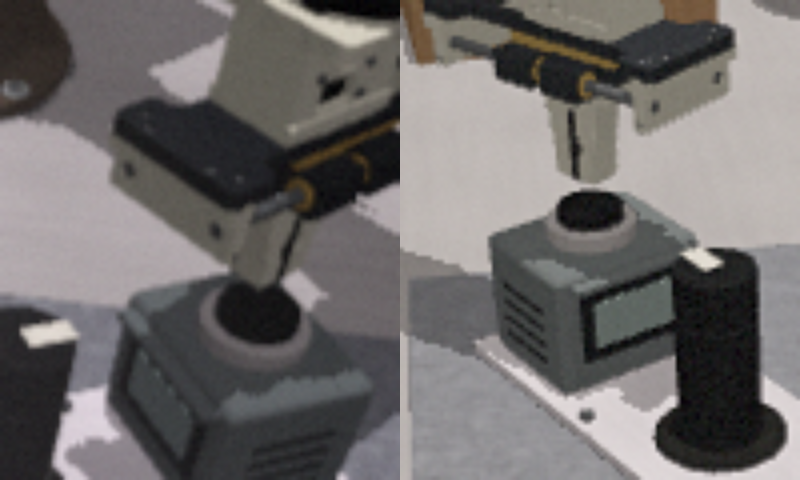

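```bash
python3 - <<'E'
from h import *
o=ctrl.get_obs();print(o['tool_pos'],o['force'],o['joint_pos'].round(2) if hasattr(o['joint_pos'],'round') else o['joint_pos'])
for n,(ox,oy) in {'scene':(320,100),'side':(160,80)}.items():
  i=vision.camera_info(n)
  for P in (o['tool_pos'],[.4385,.199,.1165]):
    q=i['camera_from_world']@np.r_[P,1];q=i['camera_matrix']@q[:3];q=q[:2]/q[2];print(n,q,'crop',4*(q-[ox,oy]))
  p,d=vision.snapshot(n);C=cloud(n,p,d);g=p.astype(int).sum(2)/3
  m=(d>0)&(np.hypot(C[...,0]-.4385,C[...,1]-.2)<.03)&(C[...,2]>.09)&(C[...,2]<.2)
  print(np.histogram(C[m][:,2],bins=np.arange(.09,.18,.004)))
  k=C[m&(g<60)&(C[...,2]<.125)];print(cv2.minEnclosingCircle(k[:,:2].astype(np.float32)),np.median(k[:,2]))
  t=C[m&(g>80)&(C[...,2]>.122)];print('tip',t[t[:,2]<t[:,2].min()+.006].mean(0),t[:,2].min())
E
```

```text
[0.43843853 0.19826344 0.1081622 ] [-0.43699446 -0.01336119  0.1987134 ] [ 47.82   6.86 -30.31   0.   -52.83 -96.24]
scene [381.17938438 179.04939541] crop [244.71753752 316.19758165]
scene [382.49010635 176.13654482] crop [249.96042541 304.54617928]
(array([  0,  21,  29,  32, 119,  54,  53, 181,   0,   0,   0,   0,   4,
        15,  28,  21,  25,  28,  26,  22,  27,  25]), array([0.09 , 0.094, 0.098, 0.102, 0.106, 0.11 , 0.114, 0.118, 0.122,
       0.126, 0.13 , 0.134, 0.138, 0.142, 0.146, 0.15 , 0.154, 0.158,
       0.162, 0.166, 0.17 , 0.174, 0.178]))
((0.440960168838501, 0.20213444530963898), 0.022123493254184723) 0.11875744343227629
tip [0.44784911 0.19707597 0.14666261] 0.14298625509719998
side [207.48893781 134.28480915] crop [189.95575124 217.13923661]
side [207.26560503 131.24379798] crop [189.0624201  204.97519194]
(array([ 4, 30, 33, 35, 71, 25, 91, 20,  0,  0,  0,  1,  9, 19, 18, 21, 26,
       23, 18, 21, 23, 27]), array([0.09 , 0.094, 0.098, 0.102, 0.106, 0.11 , 0.114, 0.118, 0.122,
       0.126, 0.13 , 0.134, 0.138, 0.142, 0.146, 0.15 , 0.154, 0.158,
       0.162, 0.166, 0.17 , 0.174, 0.178]))
((0.4376334846019745, 0.19765886664390564), 0.02150951512157917) 0.1163462456694554
tip [0.43813457 0.1904403  0.14082647] 0.13656488135921652
```

By both the pictures and the force reading, the visible fingertips are about 28 mm above the reported TCP and the button is untouched. I'll go lower carefully, watching the force.

```bash
python3 -m jog '0 0 0 0 0 0.2 -1;0 0 0 0 0 0.2 -1;0 0 0 0 0 0 -1;0 0 0 0 0 0 -1'; python3 - <<'E'
from h import *
for n in('scene','side'):
  p,d=vision.snapshot(n);cv2.imwrite(f'pics/{n}8.png',p[:,:,::-1])
a,b=cv2.imread('pics/scene8.png'),cv2.imread('pics/side8.png')
cv2.imwrite('pics/both8.png',np.hstack([cv2.resize(a[100:220,320:420],(400,480)),cv2.resize(b[80:200,160:260],(400,480))]))
E
```

```text
clock: 21.0
tool_pos: [0.4384, 0.1982, 0.0921]
orientation: [-180.0, 0.0, 131.6]
force: [1.0, -0.1, 0.2]
opening: 0.0007
```

View pics/both8.png

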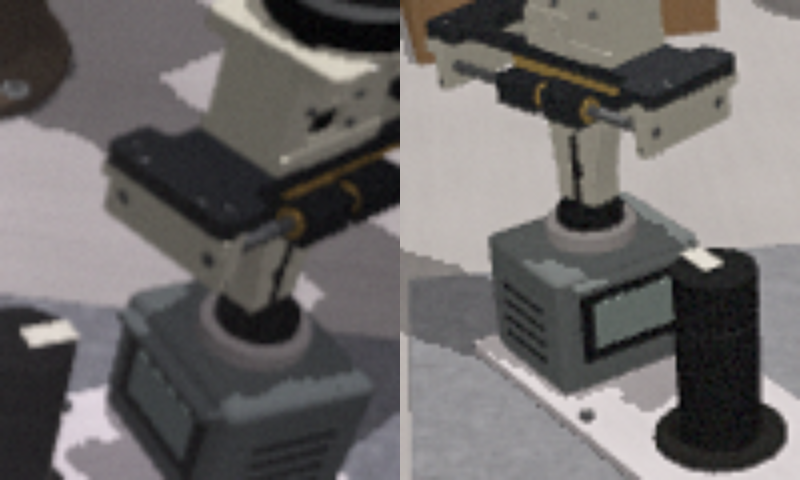

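The tip at (590,205) in the right crop is now just above the button centre and well inside it. I'll continue in small steps.

```bash
for k in 1; do python3 -m jog '0 0 0 0 0 0.05 -1;0 0 0 0 0 0 -1;0 0 0 0 0 0 -1'; python3 -m jog '0 0 0 0 0 0.05 -1;0 0 0 0 0 0 -1;0 0 0 0 0 0 -1'; python3 -m jog '0 0 0 0 0 0.05 -1;0 0 0 0 0 0 -1;0 0 0 0 0 0 -1'; done | grep -E 'clock|force|tool_pos'
```

```text
clock: 21.48
tool_pos: [0.4385, 0.1982, 0.0902]
force: [-0.0, -0.7, -1.8]
clock: 21.85
tool_pos: [0.4384, 0.1982, 0.0881]
force: [-0.5, -0.2, 0.3]
clock: 22.22
tool_pos: [0.4386, 0.1983, 0.0863]
force: [-0.6, -0.2, 1.1]
```

```bash
for k in 1; do python3 -m jog '0 0 0 0 0 0.05 -1;0 0 0 0 0 0 -1;0 0 0 0 0 0 -1'; python3 -m jog '0 0 0 0 0 0.05 -1;0 0 0 0 0 0 -1;0 0 0 0 0 0 -1'; done | grep -E 'clock|force|tool_pos'
```

```text
clock: 22.6
tool_pos: [0.4386, 0.1983, 0.0843]
force: [-0.3, 0.5, 1.5]
clock: 22.98
tool_pos: [0.4385, 0.1983, 0.0823]
force: [0.6, -0.3, 3.0]
```

```bash
for k in 1; do python3 -m jog '0 0 0 0 0 0.03 -1;0 0 0 0 0 0 -1;0 0 0 0 0 0 -1'; python3 -m jog '0 0 0 0 0 0.03 -1;0 0 0 0 0 0 -1;0 0 0 0 0 0 -1'; done | grep -E 'clock|force|tool_pos'
```

```text
clock: 23.35
tool_pos: [0.4386, 0.1983, 0.0814]
force: [-1.5, -0.1, 8.5]
clock: 23.72
tool_pos: [0.4387, 0.1984, 0.0812]
force: [-5.7, -0.9, 19.9]
```

The force jumped to about 20 N with no further travel, so the button is at its stop. I'll release it.

```bash
python3 -m jog '0 0 0 0 0 -0.1 -1;0 0 0 0 0 -0.4 -1;0 0 0 0 0 -0.8 -1;0 0 0 0 0 -0.8 -1;0 0 0 0 0 -0.8 -1;0 0 0 0 0 -0.4 -1;0 0 0 0 0 0 -1;0 0 0 0 0 0 -1'; python3 - <<'E'
from h import *
print(ctrl.get_obs()['force'])
for n in('scene','side'):
  p,d=vision.snapshot(n);cv2.imwrite(f'pics/{n}9.png',p[:,:,::-1])
  C=cloud(n,p,d);g=p.astype(int).sum(2)/3
  m=(d>0)&(np.hypot(C[...,0]-.5028,C[...,1]-.078)<.04)&(C[...,2]>.122)&(C[...,2]<.14)
  q=C[m][:,:2].astype(np.float32)
  c,r=cv2.minEnclosingCircle(q);s=q[g[m]>110];D=s.mean(0)-c;print(n,c,r,'z',np.median(C[m][:,2]),'dir',len(s),np.degrees(np.arctan2(D[1],D[0])))
  m=(d>0)&(np.hypot(C[...,0]-.439,C[...,1]-.2)<.025)&(C[...,2]>.105)&(C[...,2]<.135)&(g<60)
  print('button z',np.median(C[m][:,2]))
  m=(d>0)&(np.hypot(C[...,0]-.5186,C[...,1]+.183)<.06)&(C[...,2]>.048)&(C[...,2]<.065)
  print('jar',cv2.minEnclosingCircle(C[m][:,:2].astype(np.float32)))
a,b=cv2.imread('pics/scene9.png'),cv2.imread('pics/side9.png')
cv2.imwrite('pics/both9.png',np.hstack([cv2.resize(a[60:300,240:440],(400,480)),cv2.resize(b[60:300,140:340],(400,480))]))
E
```

```text
clock: 24.72
tool_pos: [0.4377, 0.1978, 0.2103]
orientation: [-179.9, -0.0, 131.6]
force: [-0.7, -0.2, -0.7]
opening: 0.0004
[-0.66102894 -0.16539237 -0.65971617]
scene (0.5035966634750366, 0.07745344936847687) 0.02692428231239319 z 0.13116127911329983 dir 68 112.24998972691223
button z 0.11868002130241315
jar ((0.5188409090042114, -0.18228839337825775), 0.035331789404153824)
side (0.5027173757553101, 0.07810080796480179) 0.028539860621094704 z 0.1288931648711768 dir 36 114.65775429896233
button z 0.11648860071499706
jar ((0.5174700617790222, -0.18397022783756256), 0.03712435066699982)
```

View pics/both9.png

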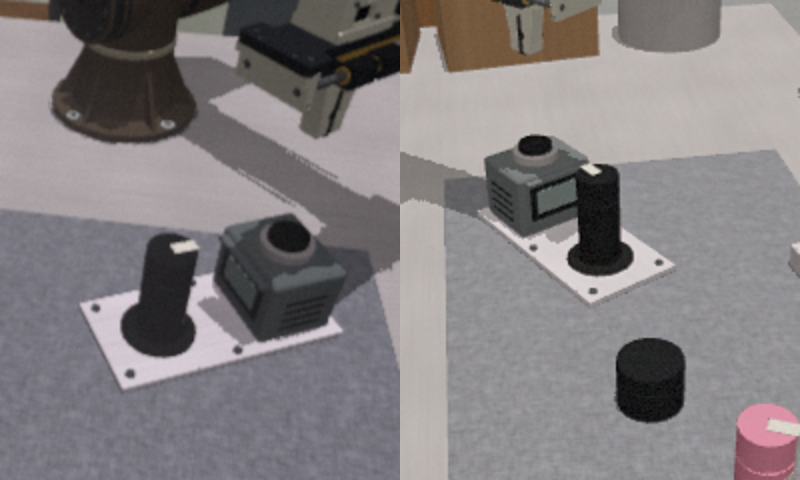

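The canister stands centred with its strip towards the reader, the button is up, and the jar hasn't moved. Handing in.

```bash
python3 -c "
from plant import ctrl
print(ctrl.close_job())"
```

```text
the job is handed in; nothing more can be done
None
```

I set the canister upright on the stand with its label facing the reader and let go. I then pressed the button to its stop, let it come back up, and handed the job in at about 25 s. No verdict was reported.

**Last checks:**
- **Position:** the canister's axis is within about 2 mm of the stand's centre, and its lid is at the expected height of 0.129 m.
- **Label direction:** the strip on the lid points to about 112–115°, against about 117° for the station. That is within the 12.6° limit.
- **Button:** at the bottom of the press the force rose to about 20 N with almost no further travel. Afterwards the button's top was back at its starting height.
- **Low jar:** it is within about 2 mm of where it started.
- **Robot:** the arm is clear of everything.

**One disagreement:** with the fingers shut, the tips sat about 25–30 mm above the TCP the robot reported. My first attempt at the button therefore touched nothing, and I went lower using the pictures and the force reading. The canister was probably gripped higher than planned for the same reason, but the grip held.

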